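# Refit the intake-filter lid on the air-cushion maker

### The job

The intake-filter lid of the blue air-cushion maker has been left lying on the packing bench. Put it back: hook its lip under the steel ledge of the filter frame with the lid tilted, draw the lip home, then swing the lid down and press its far edge until the sprung catch snaps over it and the lid lies flush all round. Work gently by feel, without forcing the lid against the frame or pressing on the machine, and leave the other things on the bench where they are.

Things in the scene. Friction and masses are not known exactly. Their poses are not given: they have to be found in the camera images.
- machine: Fixed blue air-cushion maker, opening for the filter lid on its top. Origin on the bench below the opening's nominal centre; x from the ledge side (-x, nearest the robot) to the catch side, z up. Flat deck 134 mm above the bench (x -130..150, y -300..85 mm); a film head rises to 205 mm at y below -125. The lid, seated, has its x along the machine's x.
- opening (a point): Nominal centre of the lid opening at seat height, 144 mm above the bench; machine's axes. The grey filter frame round it (ledge, seat, rails, catch) is screwed through slotted feet onto a gasket: as one it sits up to 8 mm off along x and up to 4 mm high or low, not measured; true across y, stays put. Opening 122 (x) x 95 mm (y); far rail's inner face at x 62; rails 10 mm above the seat.
- ledge (a point): Middle of the nominal free edge of the steel ledge on the -x side of the opening, at its underside, 6 mm above the seat (x = -60 from the opening's centre); machine's axes; the true edge is off by as much as the frame. Ledge 4 mm thick, top flush with the rails. Below it a pocket 6 mm high, 95 mm wide, runs back 11 mm to a wall; its floor is level with the seat.
- lid_grip (a point): Centre of the rib on the loose grey filter lid, 34 mm above its underside; axes of the lid, z up. Lid about 220 g, a slab 120 (x) x 90 (y) x 10 mm. Rib along y, 50 long, 12 thick (pinch across x), top 42 mm above the underside. Slab's centre 5 mm to +x of the rib's, +x edge 65 mm; slab top bare from 6 mm beyond the rib's centre to that edge, room to press. It lies underside down at first.
- lid_lip (a point): Middle of the tip of the lid's lip, on the lid's underside; axes of the lid. The lip stands out 9 mm along the whole -x edge (90 mm wide), 4 mm thick, level with the underside; tip 64 mm to -x of the rib's centre. At the true seat height when the lid is home, lip fully under the ledge (the slab meets the ledge's edge).
- lid_far (a point): Middle of the lid's far (+x) edge, on the underside; axes of the lid; 65 mm to +x of the rib's centre. At the true seat height when the lid is home, the slab's top then flush with ledge and rails.
- catch (a joint): Steel sprung catch, 24 mm wide, mid +x side of the frame: 0 = fully out, up to 10 mm pushed back to +x. Nose over the opening from frame x 57, sole 11 mm above the seat, top sloping up from 14 to 21 mm at x 60.5, flat beyond. With the lip home the far edge comes down on the slope and rests there; pressed (3 to 8 N) it drives the nose back and that springs out over the lid once it is down.
- carton: Small brown carton 100 x 130 x 75 mm, a bystander; origin under its centre.
- jar: Jar with black cap, 68 mm diameter, 75 mm high, a bystander; origin under its centre.
- tape: Roll of brown tape lying flat, 104 mm diameter, 48 mm high, a bystander; origin under its centre.

How it is judged (in metres and radians):
On the way:
1. the lid is tilted with its lip lowered into the opening at the ledge, below the top of the frame, its far edge still up (z of lid_lip in the frame of machine between 0.137 and 0.152 m and x of lid_lip in the frame of machine between -0.082 and -0.03 m and z of lid_far in the frame of machine above 0.162 m), for 0.1 s.
At the end, for the whole second after the job is handed in: The lid rests released in the filter frame: level within 0.02 rad, lip and far edge of its underside within 6 mm of the nominal seat height (the frame is up to 4 mm high or low), lip under the ledge, x along the machine's x within 0.08 rad, catch sprung out over it to within 2 mm (z of lid_lip in the frame of machine between 0.138 and 0.15 m and z of lid_far in the frame of machine between 0.138 and 0.15 m and x of lid_lip in the frame of machine between -0.08 and -0.056 m and angle between lid_grip's own z axis and vertical below 0.02 rad and angle between the x axis of lid_grip and the x axis of machine, either way round below 0.08 rad and value of joint catch below 0.002 m and linear speed of lid below 0.02 m/s); the robot touches nothing.
It fails at once if the lid is forced against the machine with more than 25 N while it is still tilted, not yet down (contact force between lid and machine above 25 N and angle between lid_grip's own z axis and vertical above 0.03 rad).
It fails at once if the lid is pressed or slammed onto the machine with more than 50 N (contact force between lid and machine above 50 N).
It fails at once if the fingers press on the machine with more than 30 N (contact force between the fingers and machine above 30 N).
It fails at once if the carton, the jar or the tape roll is moved by more than 15 mm (distance of any of carton, jar, tape from where it was at the start of the episode above 0.015 m).
It also fails if it takes over 58 s, if anything falls off the work surface, if the arm or the gripper's body presses on something with over 40 N, if the wrist force passes 120 N, or if a joint passes its speed limit or range.

### The arm

A 6-joint arm with a two-finger parallel gripper is mounted at the origin on the work surface. World frame = base frame: x ahead of the robot, y to its left, z up, the work surface at z = 0. Lengths are in mm, angles in rad, forces in N, time in s.
With the tool pointing down it reaches from about 350 to 975 mm from the base axis. Payload 4.9 kg.
Tool frame: the origin (TCP) lies between the finger pads; the fingertips stand 8 mm ahead of it and the grasp point (between the pads) lies 11 mm behind it; z points along the fingers, y is the line along which they close (so a half turn about z gives the same grasp; the last joint's range is limited). The gripper opens to 85 mm and grips with 20 to 120 N. Pads are 22 mm wide; open, the fingers measure 114 mm over their backs; the gripper's body (76 mm by 85 mm) begins 54 mm behind the grasp point. The pads swing forward as they close: fully open they stand 13 mm farther back than shut.
Start: joints at [-1.438, 0.053, 1.613, -0, 1.476, -0.119], TCP at [155.713, -605.273, 239.304] pointing down, gripper open.
Joint ranges: [-3.01, 3.01], [-1.01, 2.22], [0.06, 2.58], [-1.02, 4.17], [0.09, 2.62], [-3.14, 3.14]. Speed limits (rad/s): [2.57, 2.57, 3.14, 3.14, 3.14, 3.14].

### API

Orientations are given as [roll, pitch, yaw] about the fixed x, y, z axes, in that order (R = Rz(yaw) Ry(pitch) Rx(roll)).
In Python, from rig import manip, optics, workorder gives the robot as it stands.
- The arm moves only by the tool arm_command, never from a script. Its argument "series" is one flat list of numbers, 7 for each row, row after row: the gripper's target within -1 to 1 (fully open at 1, half-way at 0, shut at -1), then the shift along the tool's x, y, z in m, then the turn, a rotation vector about the tool's x, y, z in degrees. In form: [claw, x, y, z, rx, ry, rz, claw, x, y, z, rx, ry, rz, ...]. A call has 1 to 12 rows; each row is the pose to reach, as a shift and turn from the pose commanded when the call began, along the tool's axes at that moment; what a row does not reach only later rows make up. A row lasts 1/8 s, in which the tool goes at most 62.5 mm and 10.7 degrees, less where a joint would pass 70% of its speed; a pose out of reach is approached as far as the arm can. A call with a gripper value outside its range is refused whole. The fingers move at their own pace and stop on an object; the grip force is fixed at half the most. Time passes only in rows, so rows that repeat a pose let the fingers close. It gives the time, the measured TCP pose, the force, the opening and the grip force at its end, in the units of the state.
- manip.state(): the state, without advancing time (a new reading comes with each control period).
- optics.camera(name): name is "scene" or "top"; returns a dict with "frame" (384x512x3 uint8, red, green, blue), "vertical_fov" (degrees; the focal length in pixels is half the picture's height over the tangent of half this angle, whatever the lens; pixels are square), "cx", "cy" (the principal point, pixels), "D" ([k1, k2, p1, p2, k3] as OpenCV has them; the pictures are not rectified), "world_from_camera" (4x4, takes a point from camera to world coordinates). Camera axes: x right, y down, z forward; pixel columns grow to the right and rows downward; lengths in mm; the calibration is good to about 2 mm. A picture is of the moment at which its call begins. There is no depth.
- workorder.finish_job(): hands the job in; it is judged then, once.
The state is a dict: "clock": time; "qpos": joint angles; "dq": joint speeds; "joint_efforts": joint torques, N m; "eef_pos": TCP position; "eef_rot": TCP orientation; "ft_force": force on the tool from outside, world axes, zero at the start; "torque": the same for the moment, N m; "opening": opening from 0.0 (shut) to 1.0 (fully open); "finger_force": force on a finger pad.
Only numpy, scipy, OpenCV 4.12 (cv2) and the standard library are available. Lean on these libraries where they do the work, as an engineer would, in place of code of your own. Each camera call takes 0.05 s, during which the arm holds its last target. There are 200 camera calls.

## Working session

There is one attempt and no reset: what is moved stays moved. The work goes in short steps, Python scripts to look and compute and a tool call to move; the robot and the scene stay as the last step left them, time stands still between calls to the robot, and variables do not carry over. Pictures are saved under pics/ and viewed, at most 10 in all, crops included, and the job is handed in when it is done.

Besides the shell and the picture viewer there is one more tool, called as a command line: name --argument value ..., lists and objects as JSON in quotes. arm_command: Moves the arm, as the interface text tells. Its arguments: {"type":"object","properties":{"series":{"type":"array","items":{"type":"number"}}},"required":["series"]}

```bash
ls; mkdir -p pics; python3 - <<'E'
from rig import manip, optics
import cv2, numpy as np
print(manip.state())
for n in ("scene","top"):
    c=optics.camera(n); cv2.imwrite(f"pics/{n}0.png",c["frame"][:,:,::-1]); c.pop("frame"); print(n,c)
E
```

```text
pics
{'clock': 0.0, 'qpos': array([-1.43795475e+00,  5.33485126e-02,  1.61428882e+00,  3.94937966e-06,
        1.47600895e+00, -1.18969044e-01]), 'dq': array([ 5.67765720e-04, -1.05192952e-04, -6.59535278e-04,  9.14871671e-05,
       -3.07085213e-03,  1.33080105e-03]), 'joint_efforts': array([-8.69352880e-05, -3.93684554e+01, -3.70174885e+01, -1.04177227e-04,
        6.97415555e-03,  2.27923852e-05]), 'eef_pos': array([ 155.66291513, -604.67837216,  238.07127715]), 'eef_rot': array([-3.13955401e+00, -2.47645002e-04,  2.51809989e-01]), 'ft_force': array([ 0.01197865, -0.27573822,  0.32580371]), 'torque': array([-0.00193822,  0.0470095 ,  0.0634144 ]), 'finger_force': 0.0, 'opening': 1.0041635108447953}
scene {'vertical_fov': 55.320232407753025, 'cx': 256.9604335464594, 'cy': 185.60121148165894, 'D': array([0.02722857, 0.        , 0.        , 0.        , 0.        ]), 'world_from_camera': array([[-2.27084916e-01,  8.39456911e-01, -4.93704908e-01,
         1.02638860e+03],
       [ 9.73831511e-01,  2.00521774e-01, -1.06972925e-01,
         2.45981583e+02],
       [ 9.19942256e-03, -5.05077334e-01, -8.63025062e-01,
         8.43267658e+02],
       [ 0.00000000e+00,  0.00000000e+00,  0.00000000e+00,
         1.00000000e+00]])}
top {'vertical_fov': 55.39627405885165, 'cx': 256.64145761133165, 'cy': 194.6768517556721, 'D': array([-0.09344195,  0.        ,  0.        ,  0.        ,  0.        ]), 'world_from_camera': array([[ 2.71029921e-02, -9.86778384e-01,  1.59793144e-01,
         4.21716115e+02],
       [-9.99328020e-01, -3.06923748e-02, -2.00371082e-02,
         1.75584754e+02],
       [ 2.46766163e-02, -1.59142701e-01, -9.86947144e-01,
         1.03970202e+03],
       [ 0.00000000e+00,  0.00000000e+00,  0.00000000e+00,
         1.00000000e+00]])}
```

View pics/scene0.png

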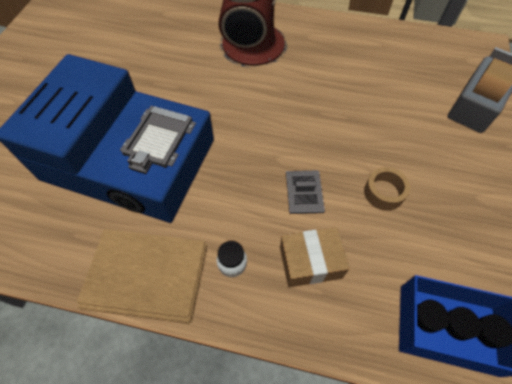

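View pics/top0.png

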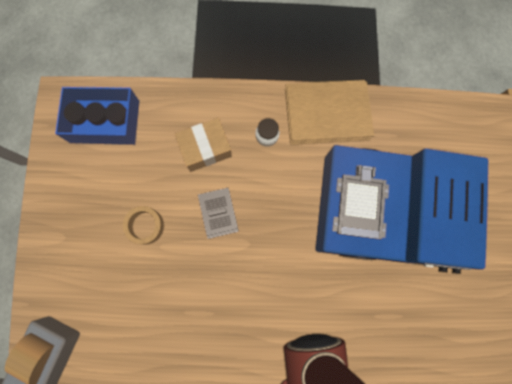

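The scene view shows the machine at (110,140), the lid at (305,190) and the jar, carton and tape around it. In the top view the opening is at (362,203) and the lid at (218,212). I'll enlarge those parts of both views.

```bash
python3 - <<'E'
import cv2, numpy as np
s=cv2.imread("pics/scene0.png");t=cv2.imread("pics/top0.png")
def z(i,x,y,w,h): return cv2.resize(i[y:y+h,x:x+w],(400,300),interpolation=cv2.INTER_CUBIC)
a=np.vstack([np.hstack([z(s,115,95,100,75),z(s,270,160,80,60)]),np.hstack([z(t,310,160,100,75),z(t,180,180,80,60)])])
cv2.imwrite("pics/crop0.png",a)
E
```

```text
(no output)
```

View pics/crop0.png

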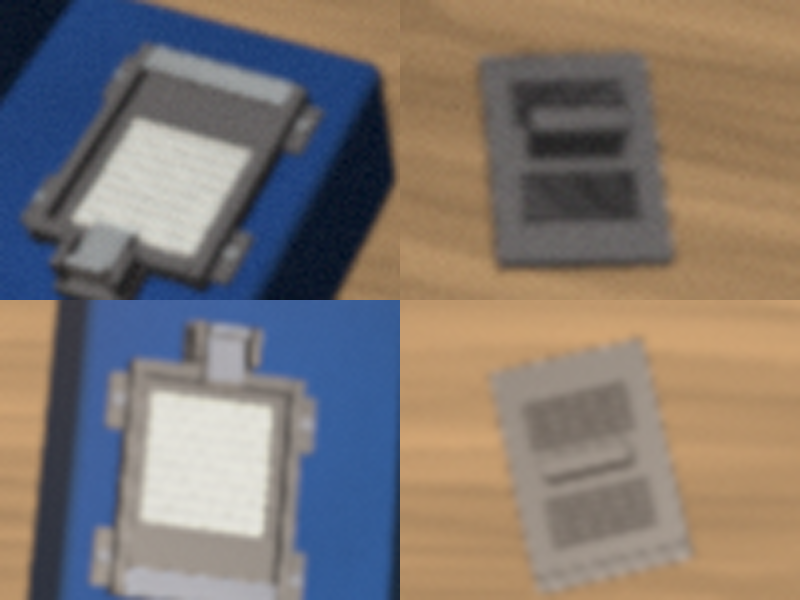

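The crops show the lid's lip on the robot's side, at the top in the scene view and at the bottom in the top view. The steel ledge strip is on the robot's side of the frame: scene crop (145,70)-(290,105), top crop (128,568)-(282,578). The catch is on the far side.

```bash
cat > h.py <<'E'
import cv2, numpy as np
from rig import manip, optics
def grab(n,k=3):
    cs=[optics.camera(n) for _ in range(k)]
    c=cs[0]; c["frame"]=np.mean([x["frame"].astype(float) for x in cs],0).astype(np.uint8)
    return c
def ray(c,px):
    f=192/np.tan(np.radians(c["vertical_fov"]/2))
    K=np.array([[f,0,c["cx"]],[0,f,c["cy"]],[0,0,1]])
    u=cv2.undistortPoints(np.array(px,float).reshape(-1,1,2),K,c["D"],None,None).reshape(-1,2)
    d=np.c_[u,np.ones(len(u))]@c["world_from_camera"][:3,:3].T
    return c["world_from_camera"][:3,3],d
def onz(c,px,z):
    o,d=ray(c,px); return o+d*((z-o[2])/d[:,2])[:,None]
def tri(c1,p1,c2,p2):
    o1,d1=ray(c1,p1);o2,d2=ray(c2,p2);out=[]
    for a,b in zip(d1,d2):
        t=np.linalg.lstsq(np.c_[a,-b],o2-o1,rcond=None)[0]
        A=o1+a*t[0];B=o2+b*t[1];out.append(np.r_[(A+B)/2,np.linalg.norm(A-B)])
    return np.array(out)
def project(c,P):
    T=np.linalg.inv(c["world_from_camera"]);f=192/np.tan(np.radians(c["vertical_fov"]/2))
    K=np.array([[f,0,c["cx"]],[0,f,c["cy"]],[0,0,1]])
    return cv2.projectPoints(np.array(P,float).reshape(-1,1,3),cv2.Rodrigues(T[:3,:3])[0],T[:3,3],K,c["D"])[0].reshape(-1,2)
E
python3 - <<'E'
from h import *
np.set_printoptions(suppress=True,precision=1)
s=grab("scene");t=grab("top")
np.savez("c0.npz",s=s["frame"],t=t["frame"])
# lid
def mask(c,roi,fn):
    x,y,w,h=roi;m=np.zeros((384,512),np.uint8)
    hsv=cv2.cvtColor(c["frame"],cv2.COLOR_RGB2HSV)
    m[y:y+h,x:x+w]=fn(hsv)[y:y+h,x:x+w]; 
    n,l,st,_=cv2.connectedComponentsWithStats(m); return (l==1+np.argmax(st[1:,4])).astype(np.uint8)
for n,c,r in (("s",s,(275,160,65,65)),("t",t,(185,180,65,65))):
    hsv=cv2.cvtColor(c["frame"],cv2.COLOR_RGB2HSV); x,y,w,h=r
    print(n,"lid S", hsv[y+h//2,x:x+w:4,1], "V",hsv[y+h//2,x:x+w:4,2])
    m=mask(c,r,lambda q:(q[...,1]<70))
    cn=max(cv2.findContours(m,0,1)[0],key=cv2.contourArea).reshape(-1,2)
    for z in (0,10):
        P=onz(c,cn,z)[:,:2].astype(np.float32); R=cv2.minAreaRect(P); print(n,z,R); 
for n,c,r in (("s",s,(140,98,60,30)),("t",t,(330,220,60,25))):
    hsv=cv2.cvtColor(c["frame"],cv2.COLOR_RGB2HSV); x,y,w,h=r
    print(n); print(hsv[y:y+h:1,x+w//2,1]); print(hsv[y:y+h,x+w//2,2])
b=mask(t,(310,140,105,125),lambda q:((q[...,0]>100)&(q[...,0]<130)&(q[...,1]>120)&(q[...,2]>100)))
print("deck",cv2.minAreaRect(onz(t,np.argwhere(b)[:,::-1],134)[:,:2].astype(np.float32)))
# hand picks
S=lambda x,y:(115+x/4,95+y/4)
T=lambda x,y:(310+x/4,160+(y-300)/4)
print("ledge free edge L,R", tri(s,[S(143,72),S(290,105)],t,[T(282,578),T(128,568)]))
SL=lambda x,y:(270+x/5-80,160+y/5); TL=lambda x,y:(180+(x-400)/5,180+(y-300)/5)
print("rib top far edge ends",tri(s,[SL(532,128),SL(628,128)],t,[TL(633,443),TL(541,465)]))
print("rib top near edge",tri(s,[SL(532,108),SL(628,105)],t,[TL(633,458),TL(545,478)]))
E
```

```text
s lid S [111 110 107  88   7  11  11   9  14   8   8   7 101 110 110 113 110] V [154 158 162 131 104  97  90  89  90  90 100 103 157 156 148 147 150]
s 0 ((529.8563842773438, 267.12017822265625), (128.22528076171875, 91.53384399414062), 15.077661514282227)
s 10 ((535.7445678710938, 266.8694763183594), (126.7046890258789, 90.44837188720703), 15.077661514282227)
t lid S [110 111 110 112  84  35  34  34  35  38  39  33  48 110 110 110 111] V [195 195 195 196 171 155 151 156 153 134 119 160 166 190 190 190 189]
t 0 ((535.0504760742188, 264.5421142578125), (129.968017578125, 90.17257690429688), 15.21473503112793)
t 10 ((533.9603881835938, 263.6865234375), (128.71798706054688, 89.30529022216797), 15.214737892150879)
s
[106  90  35  94 168 183 186 185 185 186 185 156  94  40  11   8   5   7
   4   2  10  10   8   8   8   5  10   5   8  13]
[169 155 118 111 120 120 118 120 120 118 117 119 128 141 156 157 156 155
 142 113  98  98  99  99  99  98 100  99  99 101]
t
[ 28  28  28  28  26  26  26  24  12   4   7   7   8   7   7  11  38 115
 160 163 164 164 164 163 166]
[156 157 156 156 156 156 156 158 165 177 183 182 183 183 178 163 141 140
 147 150 148 149 148 149 149]
deck ((558.7548217773438, -128.93563842773438), (210.53660583496094, 274.19732666015625), 84.07813262939453)
ledge free edge L,R [[ 487.  -147.5  148.1    9.1]
 [ 491.1  -50.6  148.5    8.3]]
rib top far edge ends [[542.3 240.5  37.2   7. ]
 [529.  289.6  34.3   4.4]]
rib top near edge [[533.5 239.1  42.1   5.6]
 [521.  286.6  43.1   5.4]]
```

```bash
python3 - <<'E'
from h import *
np.set_printoptions(suppress=True,precision=1)
s=optics.camera("scene");t=optics.camera("top");F=np.load("c0.npz");s["frame"]=F["s"];t["frame"]=F["t"]
def comp(c,roi,fn):
    x,y,w,h=roi;m=np.zeros((384,512),np.uint8)
    hsv=cv2.cvtColor(c["frame"],cv2.COLOR_RGB2HSV).astype(int)
    m[y:y+h,x:x+w]=fn(hsv)[y:y+h,x:x+w]
    n,l,st,_=cv2.connectedComponentsWithStats(m); l=l==1+np.argmax(st[1:,4])
    return np.argwhere(l)[:,::-1]
for n,c,r,fn in (("s",s,(140,98,60,30),lambda q:(q[...,1]<40)&(q[...,2]>133)),("t",t,(330,222,60,25),lambda q:(q[...,1]<18)&(q[...,2]>168))):
    p=comp(c,r,fn); print(n,p.min(0),p.max(0),len(p))
    for z in (150,154,158):
        print(z,cv2.minAreaRect(onz(c,p,z)[:,:2].astype(np.float32)), onz(c,[p.mean(0)],z))
# catch steel & white pad
for n,c,r,fn in (("s",s,(120,140,45,40),lambda q:(q[...,1]<40)&(q[...,2]>125)),("t",t,(345,160,40,25),lambda q:(q[...,1]<24)&(q[...,2]>165))):
    p=comp(c,r,fn); print("catch",n,p.min(0),p.max(0),len(p),onz(c,[p.mean(0)],165))
for n,c,r,fn in (("s",s,(120,110,80,60),lambda q:(q[...,2]>185)),("t",t,(335,175,60,65),lambda q:(q[...,2]>200))):
    p=comp(c,r,fn); print("pad",n,p.min(0),p.max(0),len(p))
    for z in (139,): print(cv2.minAreaRect(onz(c,p,z)[:,:2].astype(np.float32)))
# blue-deck edges: top view, at 134: far edge (+x), side edge (+y)
hsv=cv2.cvtColor(t["frame"],cv2.COLOR_RGB2HSV).astype(int)
blue=(hsv[...,0]>98)&(hsv[...,0]<130)&(hsv[...,1]>120)
E=[]
for x in range(345,405,5):
    ys=np.where(blue[135:170,x])[0]; E.append((x,135+ys.min()))
print("far edge",onz(t,E,134)[:,:2].round(0).tolist())
print(hsv[200,312:340].tolist())
z=cv2.resize(s["frame"][95:170,115:215,::-1],(800,600),interpolation=cv2.INTER_CUBIC);cv2.imwrite("pics/fs.png",z)
E
```

```text
s [152 107] [187 120] 184
150 ((479.4958190917969, -97.2856674194336), (92.03294372558594, 15.763580322265625), 83.99469757080078) [[479.6 -95.9 150. ]]
154 ((482.65118408203125, -95.30508422851562), (91.50193786621094, 15.672607421875), 83.99472045898438) [[482.8 -94.  154. ]]
158 ((485.80670166015625, -93.32450866699219), (90.9709243774414, 15.581685066223145), 83.99469757080078) [[485.9 -92.  158. ]]
t [341 227] [377 236] 218
150 ((481.6429443359375, -97.2877197265625), (91.73040008544922, 14.807816505432129), 84.00748443603516) [[481.6 -97.2 150. ]]
154 ((481.37353515625, -96.06092834472656), (91.31798553466797, 14.74123764038086), 84.00745391845703) [[481.3 -95.9 154. ]]
158 ((481.1040954589844, -94.83412170410156), (90.90556335449219, 14.674676895141602), 84.0074691772461) [[481.  -94.7 158. ]]
catch s [132 140] [164 161] 563 [[602.3 -97.4 165. ]]
catch t [363 170] [369 179] 67 [[ 622.4 -112.5  165. ]]
pad s [134 126] [175 157] 792
((560.022705078125, -105.2709732055664), (73.28536224365234, 78.37322235107422), 84.31066131591797)
pad t [345 183] [377 218] 971
((561.027099609375, -107.63711547851562), (77.6585693359375, 82.92910766601562), 84.1042251586914)
far edge [[698.0, -69.0], [699.0, -82.0], [697.0, -95.0], [694.0, -109.0], [695.0, -122.0], [696.0, -135.0], [693.0, -149.0], [691.0, -162.0], [689.0, -175.0], [687.0, -189.0], [688.0, -202.0], [685.0, -216.0]]
[[15, 108, 182], [15, 109, 182], [16, 108, 182], [15, 109, 182], [16, 108, 182], [15, 109, 182], [16, 108, 181], [15, 102, 162], [13, 75, 112], [135, 23, 67], [118, 47, 65], [115, 47, 65], [115, 47, 65], [113, 51, 65], [113, 61, 67], [110, 80, 80], [110, 112, 105], [109, 130, 126], [109, 142, 142], [110, 145, 151], [109, 148, 155], [109, 150, 155], [109, 151, 155], [109, 150, 155], [109, 152, 156], [109, 151, 155], [110, 147, 149], [110, 125, 126]]
```

The ledge strip agrees in both views: centre about (481.5,-96,153), machine yaw -6°. The lid's rib is at about (532.5,265), yaw 15.2°, with its top near 41 mm. Next I'll work out the approach.

```bash
cat > mv.py <<'E'
import sys, numpy as np
from scipy.spatial.transform import Rotation as R
from rig import manip
# target: x y z yaw_deg tilt_deg (tilt>0: lid's far edge up); optional start pose "meas"
def rot(yaw,tilt): return R.from_euler('z',yaw,degrees=True)*R.from_euler('x',180-tilt,degrees=True)
def delta(T,S=None):
    s=manip.state()
    if S is None: p,r=s["eef_pos"],R.from_euler('xyz',s["eef_rot"])
    else: p,r=np.array(S[:3]),rot(*S[3:])
    return r.inv().apply(np.array(T[:3])-p)/1000,(r.inv()*rot(*T[3:])).as_rotvec(degrees=True)
if __name__=="__main__":
    a=list(map(float,sys.argv[1:])); np.set_printoptions(suppress=True,precision=4)
    print(*delta(a[:5],a[5:] or None))
E
python3 mv.py 532.5 265 150 105.2 0
```

```text
[ 0.5817 -0.749   0.0893] [  0.0001  -0.0021 -90.7748]
```

arm_command --series '[0,0.582,-0.749,0.089,0,0,-90.8,0,0.582,-0.749,0.089,0,0,-90.8,0,0.582,-0.749,0.089,0,0,-90.8,0,0.582,-0.749,0.089,0,0,-90.8,0,0.582,-0.749,0.089,0,0,-90.8,0,0.582,-0.749,0.089,0,0,-90.8,0,0.582,-0.749,0.089,0,0,-90.8,0,0.582,-0.749,0.089,0,0,-90.8,0,0.582,-0.749,0.089,0,0,-90.8,0,0.582,-0.749,0.089,0,0,-90.8,0,0.582,-0.749,0.089,0,0,-90.8,0,0.582,-0.749,0.089,0,0,-90.8]'

```text
clock: 2.0
eef_pos: [453.3, 82.1, 169.6]
eef_rot: [3.14, 0.001, 1.837]
ft_force: [0.7, -0.4, 0.6]
opening: 0.5
finger_force: 0.0
```

```bash
python3 mv.py 532.5 265 150 105.2 0
```

```text
[0.1556 0.1245 0.0197] [0.0982 0.0435 0.0619]
```

arm_command --series '[0,0.156,0.1245,0.02,0,0,0,0,0.156,0.1245,0.02,0,0,0,0,0.156,0.1245,0.02,0,0,0,0,0.156,0.1245,0.02,0,0,0,0,0.156,0.1245,0.08,0,0,0,0,0.156,0.1245,0.08,0,0,0,0,0.156,0.1245,0.08,0,0,0]'

```text
clock: 2.88
eef_pos: [532.2, 262.7, 90.6]
eef_rot: [3.141, 0.0, 1.836]
ft_force: [-0.2, -0.5, 1.2]
opening: 0.497
finger_force: 0.0
```

```bash
python3 mv.py 532.5 265 25 105.2 0; python3 - <<'E'
from h import *
s=grab("scene",1)["frame"];t=grab("top",1)["frame"]
z=lambda i,x,y:cv2.resize(i[y:y+100,x:x+100,::-1],(400,400),interpolation=cv2.INTER_CUBIC)
cv2.imwrite("pics/g1.png",np.hstack([z(s,255,140),z(t,165,165)]))
E
```

```text
[0.0021 0.0009 0.0656] [ 0.0582  0.0007 -0.0224]
```

View pics/g1.png

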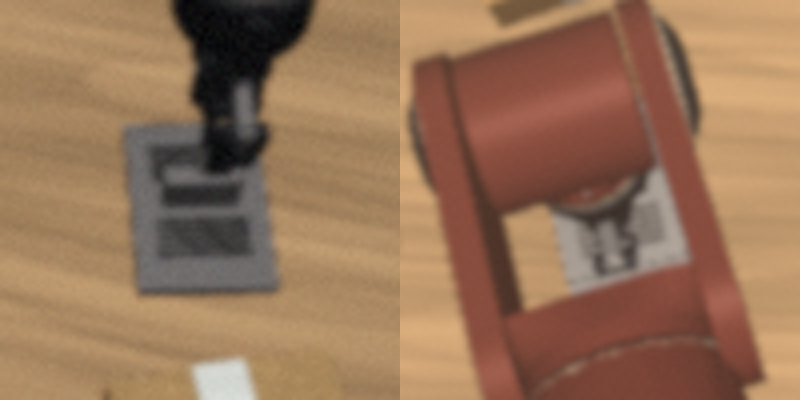

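The gripper stands over the rib: scene crop (235,140), and the fingers straddle it in the top crop. Descending and closing.

arm_command --series '[0,0.002,0.001,0.04,0,0,0,0,0.002,0.001,0.056,0,0,0,0,0.002,0.001,0.066,0,0,0,0,0.002,0.001,0.066,0,0,0,-1,0.002,0.001,0.066,0,0,0,-1,0.002,0.001,0.066,0,0,0,-1,0.002,0.001,0.066,0,0,0,-1,0.002,0.001,0.066,0,0,0,-1,0.002,0.001,0.066,0,0,0]'

```text
clock: 4.1
eef_pos: [533.2, 265.7, 24.7]
eef_rot: [3.139, -0.0, 1.837]
ft_force: [0.0, 0.5, 6.9]
opening: 0.126
finger_force: 62.0
```

```bash
cat > lid.py <<'E'
import sys, numpy as np
from mv import rot, delta
from rig import manip
from scipy.spatial.transform import Rotation as R
u=np.array([.99452,-.10453,0]);v=np.array([.10453,.99452,0]);E0=np.array([489.4,-96.8,144.])  # ledge edge (x,y), nominal seat z
LIP=np.array([0,-64,24.7]);FAR=np.array([0,65,24.7])
def now():
    s=manip.state();r=R.from_euler('xyz',s["eef_rot"]);o=[]
    for q in (LIP,FAR):
        d=s["eef_pos"]+r.apply(q)-E0; o.append([d@u,d@v,d[2]])
    return np.array(o)
def tcp(a,b,h,tilt,yaw=84):  # lip tip at a mm along u past ledge edge, b across, h above nominal seat
    return [*(E0+a*u+b*v+[0,0,h]-rot(yaw,tilt).apply(LIP)),yaw,tilt]
if __name__=="__main__":
    np.set_printoptions(suppress=True,precision=4)
    print("lip/far [past edge, across, above seat]\n",now().round(1))
    if len(sys.argv)>1:
        T=tcp(*map(float,sys.argv[1:])); print("tcp",np.round(T,1)); print(*delta(T))
E
python3 lid.py 6 0 40 15; python3 mv.py 553 -100 250 84 15 533.2 265.7 174.7 105.2 0
```

```text
lip/far [past edge, across, above seat]
 [[ -53.9  342.  -144.2]
 [  66.3  388.7 -143.8]]
tcp [ 550.5 -103.2  224.4   84.    15. ]
[-0.3605 -0.0798 -0.2   ] [-14.6929  -2.8129  21.0997]
[-0.3581 -0.0768 -0.0753] [-14.8281  -2.775   21.0782]
```

arm_command --series '[-1,0,0,-0.03,0,0,0,-1,0,0,-0.07,0,0,0,-1,0,0,-0.12,0,0,0,-1,0,0,-0.15,0,0,0,-1,0,0,-0.15,0,0,0]'

```text
clock: 4.72
eef_pos: [533.4, 265.8, 175.8]
eef_rot: [3.137, -0.0, 1.837]
ft_force: [0.6, 0.3, -1.7]
opening: 0.127
finger_force: 60.9
```

```bash
python3 lid.py 6 0 40 15
```

```text
lip/far [past edge, across, above seat]
 [[-53.7 342.1   6.7]
 [ 66.6 388.8   7.4]]
tcp [ 550.5 -103.2  224.4   84.    15. ]
[-0.3606 -0.0802 -0.0492] [-14.5466  -2.8521  21.0947]
```

arm_command --series '[-1,-0.04,0,-0.06,0,0,0,-1,-0.361,-0.08,-0.069,-14.5,-2.9,21.1,-1,-0.361,-0.08,-0.069,-14.5,-2.9,21.1,-1,-0.361,-0.08,-0.069,-14.5,-2.9,21.1,-1,-0.361,-0.08,-0.069,-14.5,-2.9,21.1,-1,-0.361,-0.08,-0.069,-14.5,-2.9,21.1,-1,-0.361,-0.08,-0.069,-14.5,-2.9,21.1,-1,-0.361,-0.08,-0.069,-14.5,-2.9,21.1,-1,-0.361,-0.08,-0.069,-14.5,-2.9,21.1,-1,-0.361,-0.08,-0.069,-14.5,-2.9,21.1]'

```text
clock: 5.98
eef_pos: [549.4, -102.6, 241.1]
eef_rot: [2.887, 0.002, 1.468]
ft_force: [0.2, 0.6, -1.2]
opening: 0.124
finger_force: 60.8
```

```bash
python3 lid.py 6 0 30 15;  python3 - <<'E'
from h import *
s=grab("scene",3)["frame"];t=grab("top",3)["frame"]
np.savez("c1.npz",s=s,t=t)
z=lambda i,x,y:cv2.resize(i[y:y+100,x:x+66,::-1],(400,600),interpolation=cv2.INTER_CUBIC)
cv2.imwrite("pics/h1.png",np.hstack([z(s,130,75),z(t,327,155)]))
E
```

```text
lip/far [past edge, across, above seat]
 [[  4.6   0.3  57.1]
 [129.5   0.6  89.6]]
tcp [ 550.5 -103.2  214.4   84.    15. ]
[-0.0004 -0.0057  0.0261] [-0.3905  0.1142  0.1248]
```

View pics/h1.png

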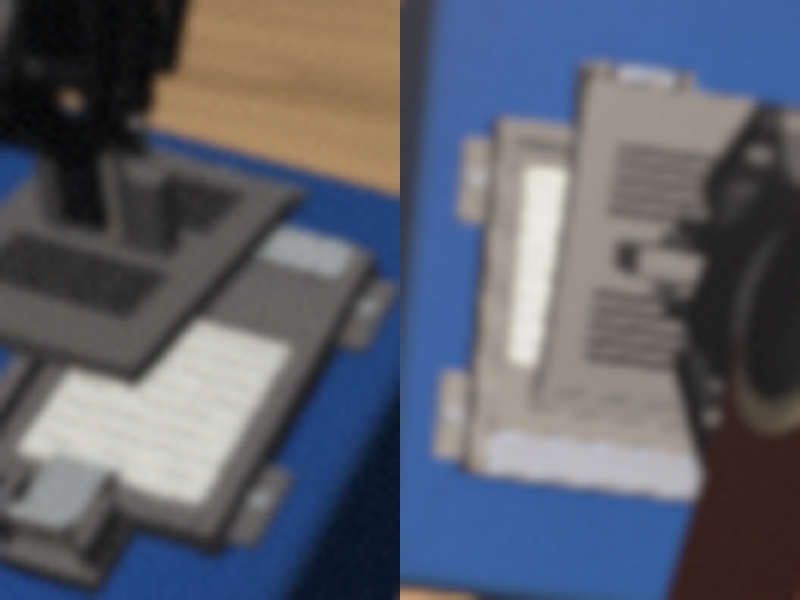

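The lid hangs tilted over the frame: its +y edge runs (583,97)-(540,407) in the top crop and (305,190)-(132,378) in the scene crop. I'll check how it sits across y against the frame.

```bash
python3 - <<'E'
from h import *
from lid import E0,u,v
np.set_printoptions(suppress=True,precision=1)
s=optics.camera("scene");t=optics.camera("top")
T=lambda x,y:(327+(x-400)/6.06-.4,155+y/6-.4); S=lambda x,y:(130+x/6.06-.4,75+y/6-.4)
def fr(P): d=P-E0; return np.c_[d@u,d@v,d[:,2]]
for n,c,f,l in (("t",t,T(583,97),T(540,407)),("s",s,S(132,378),S(305,190))):
    print(n,"far top",fr(onz(c,[f],243)),"lip top",fr(onz(c,[l],205)))
print("t frame outer left edge",fr(onz(t,[T(497,122),T(470,470)],154)))
print("s frame outer +y edge",fr(onz(s,[S(375,262),S(215,550)],154)))
print("t ledge left end / s ledge right end",fr(onz(t,[T(487,440),T(487,472)],154)),fr(onz(s,[S(352,243),S(340,275)],154)))
# second: triangulate visible corners
print("tri lid far/lip corner", [fr(tri(s,[a],t,[b])[:,:3]) for a,b in ((S(132,378),T(583,97)),(S(305,190),T(540,407)))])
print("tri ledge +y inner corner",fr(tri(s,[S(340,275)],t,[T(487,440)])[:,:3]))
E
```

```text
t far top [[119.2  43.7  99. ]] lip top [[ 5.1 39.1 61. ]]
s far top [[128.9  46.4  99. ]] lip top [[ 2.6 43.9 61. ]]
t frame outer left edge [[127.5  54.2  10. ]
 [-18.1  51.4  10. ]]
s frame outer +y edge [[-11.3  58.4  10. ]
 [136.1  60.4  10. ]]
t ledge left end / s ledge right end [[ -5.   45.7  10. ]
 [-18.   44.4  10. ]] [[-17.4  45.6  10. ]
 [ -0.4  48.1  10. ]]
tri lid far/lip corner [array([[122.3,  40.5,  88.3]]), array([[ 4. , 42. , 62.6]])]
tri ledge +y inner corner [[-4.6 44.7  4.2]]
```

```bash
for h in 14 10 ; do python3 lid.py 5 1.2 $h 15|tail -1; done; python3 -c "
from mv import rot
import numpy as np
from lid import u
r=rot(84,15).inv(); print('down',r.apply([0,0,-1]),'-u',r.apply(-u))"
```

```text
[ 0.002  -0.0115  0.0424] [-0.2854  0.1721  0.0559]
[ 0.002  -0.0125  0.0463] [-0.2854  0.1721  0.0559]
down [ 0.         -0.25881905  0.96592583] -u [ 1.72643390e-06 -9.65924161e-01 -2.58818599e-01]
```

arm_command --series '[-1,0.001,-0.006,0.022,-0.3,0,0,-1,0.001,-0.0105,0.038,-0.3,0,0,-1,0.001,-0.0115,0.0424,-0.3,0,0,-1,0.001,-0.0115,0.0424,-0.3,0,0]'

```text
clock: 6.88
eef_pos: [549.4, -103.1, 198.1]
eef_rot: [2.88, 0.003, 1.466]
ft_force: [0.4, 0.2, -1.1]
opening: 0.125
finger_force: 60.8
```

```bash
python3 lid.py 5 1.2 0 15; python3 - <<'E'
from h import *
s=grab("scene",3)["frame"];t=grab("top",3)["frame"]
z=lambda i,x,y:cv2.resize(i[y:y+100,x:x+66,::-1],(400,600),interpolation=cv2.INTER_CUBIC)
cv2.imwrite("pics/h2.png",np.hstack([z(s,130,75),z(t,327,155)]))
E
```

```text
lip/far [past edge, across, above seat]
 [[  4.9  -0.1  13.7]
 [129.6  -0.   47. ]]
tcp [ 549.6 -101.9  184.4   84.    15. ]
[ 0.0012 -0.0035  0.0132] [-0.0237  0.1667  0.0291]
```

View pics/h2.png

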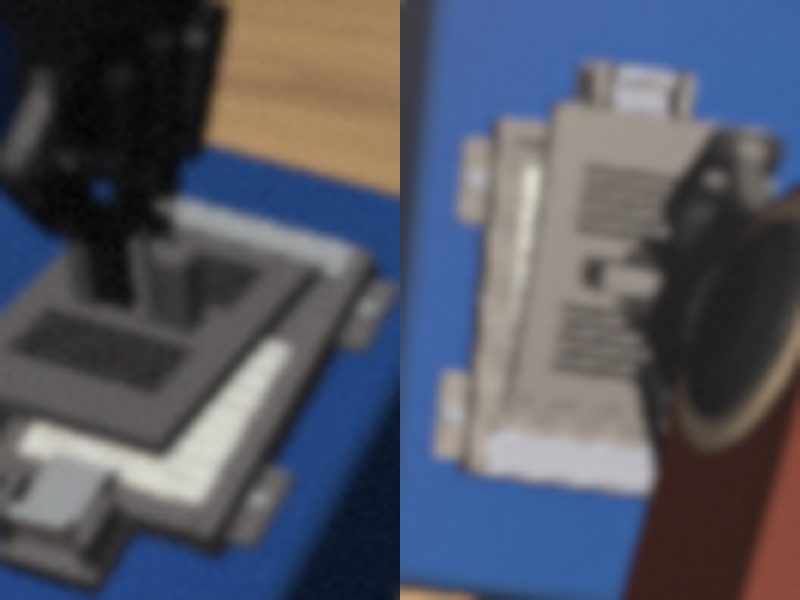

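The lip is now just above the ledge. Its +y end is at (507,425) in the top crop against the ledge end at (487,440). In the scene crop it is at (320,268) against (345,278).

```bash
python3 - <<'E'
from h import *
from lid import E0,u,v
np.set_printoptions(suppress=True,precision=1)
s=optics.camera("scene");t=optics.camera("top")
T=lambda x,y:(327+(x-400)/6.06-.4,155+y/6-.4); S=lambda x,y:(130+x/6.06-.4,75+y/6-.4)
Ti=lambda p:(400+(p[0]-327+.4)*6.06,(p[1]-155+.4)*6); Si=lambda p:((p[0]-130+.4)*6.06,(p[1]-75+.4)*6)
def fr(P): d=P-E0; return np.c_[d@u,d@v,d[:,2]]
print("t lip",fr(onz(t,[T(507,425)],161)),"ledge",fr(onz(t,[T(487,440)],154)))
print("s lip",fr(onz(s,[S(320,268)],161)),"ledge",fr(onz(s,[S(345,278)],154)))
# predicted positions of model points, for b=0: lid corners top, ledge ends
from lid import tcp; from mv import rot
r=rot(84,15);p=np.array(tcp(4.9,0,13.7,15)[:3])
for n,q in (("lip end top",[45,-64,20.7]),("slab top near corner",[45,-55,14.7]),("slab top far corner",[45,65,14.7]),("slab bot far corner",[45,65,24.7])):
    P=p+r.apply(q);print(n,"S",np.round(Si(project(s,P)[0])),"T",np.round(Ti(project(t,P)[0])))
for n,a,b,h in (("ledge end inner",0,47.5,10),("rail far inner",122,47.5,10)):
    P=E0+a*u+b*v+[0,0,h];print(n,"S",np.round(Si(project(s,P)[0])),"T",np.round(Ti(project(t,P)[0])))
E
```

```text
t lip [[ 1.3 39.9 17. ]] ledge [[-5.  45.7 10. ]]
s lip [[ 4.  42.7 17. ]] ledge [[ 0.4 50.6 10. ]]
lip end top S [325. 268.] T [496. 417.]
slab top near corner S [314. 268.] T [502. 398.]
slab top far corner S [160. 446.] T [550. 102.]
slab bot far corner S [163. 467.] T [544. 101.]
ledge end inner S [338. 275.] T [484. 427.]
rail far inner S [201. 511.] T [512. 137.]
```

arm_command --series '[-1,0.002,0,0,0,0,0,-1,0.002,-0.001,0.004,0,0,0,-1,0.002,-0.002,0.0075,0,0,0,-1,0.002,-0.002,0.0075,0,0,0]'

```text
clock: 7.78
eef_pos: [549.6, -101.1, 190.1]
eef_rot: [2.88, 0.003, 1.466]
ft_force: [-0.0, 0.8, -1.7]
opening: 0.128
finger_force: 60.8
```

```bash
python3 lid.py
```

```text
lip/far [past edge, across, above seat]
 [[  4.9   1.9   5.7]
 [129.5   2.   39.1]]
```

arm_command --series '[-1,0,-0.0003,0.001,0,0,0,-1,0,-0.0006,0.0022,0,0,0,-1,0,-0.0006,0.0022,0,0,0]'

```text
clock: 8.15
eef_pos: [549.8, -101.6, 188.4]
eef_rot: [2.879, 0.004, 1.466]
ft_force: [-0.1, -2.4, -1.9]
opening: 0.13
finger_force: 60.8
```

arm_command --series '[-1,0,-0.0002,0.001,0,0,0,-1,0,-0.0005,0.0019,0,0,0,-1,0,-0.0005,0.0019,0,0,0]'

```text
clock: 8.52
eef_pos: [549.8, -101.6, 186.5]
eef_rot: [2.879, 0.004, 1.466]
ft_force: [0.1, -3.8, -0.6]
opening: 0.125
finger_force: 61.0
```

arm_command --series '[-1,-0.001,0,0,0,0,0,-1,-0.002,0,0,0,0,0,-1,-0.002,0,0,0,0,0]'

```text
clock: 8.9
eef_pos: [549.2, -102.7, 185.7]
eef_rot: [2.881, 0.002, 1.466]
ft_force: [-0.9, 0.4, -1.7]
opening: 0.132
finger_force: 60.8
```

```bash
python3 lid.py; python3 -c "
from rig import manip; print(manip.state()['torque'])"
```

```text
lip/far [past edge, across, above seat]
 [[  4.6   0.3   1.4]
 [129.2   0.4  34.6]]
[ 0.03476007  0.21548144 -0.01057897]
```

Free again. Lowering further.

arm_command --series '[-1,0,-0.0002,0.001,0,0,0,-1,0,-0.0004,0.0015,0,0,0,-1,0,-0.0004,0.0015,0,0,0]'

```text
clock: 9.28
eef_pos: [549.4, -103.1, 184.6]
eef_rot: [2.88, 0.003, 1.466]
ft_force: [0.7, -0.2, -1.6]
opening: 0.128
finger_force: 60.8
```

arm_command --series '[-1,0,-0.0002,0.0005,0,0,0,-1,0,-0.0003,0.001,0,0,0,-1,0,-0.0003,0.001,0,0,0]'

```text
clock: 9.65
eef_pos: [549.4, -103.1, 183.6]
eef_rot: [2.88, 0.003, 1.466]
ft_force: [0.9, 0.1, -1.4]
opening: 0.127
finger_force: 60.8
```

arm_command --series '[-1,0,-0.0002,0.0005,0,0,0,-1,0,-0.0003,0.001,0,0,0,-1,0,-0.0003,0.001,0,0,0]'

```text
clock: 10.02
eef_pos: [549.4, -103.1, 182.6]
eef_rot: [2.88, 0.003, 1.466]
ft_force: [-0.6, 0.5, -1.7]
opening: 0.121
finger_force: 60.8
```

arm_command --series '[-1,0,-0.0002,0.0005,0,0,0,-1,0,-0.0003,0.001,0,0,0,-1,0,-0.0003,0.001,0,0,0]'

```text
clock: 10.4
eef_pos: [549.3, -103.1, 181.5]
eef_rot: [2.88, 0.003, 1.466]
ft_force: [-0.9, 0.3, -1.5]
opening: 0.127
finger_force: 60.8
```

```bash
python3 lid.py
```

```text
lip/far [past edge, across, above seat]
 [[  4.8  -0.1  -2.9]
 [129.4  -0.1  30.5]]
```

arm_command --series '[-1,0,-0.0002,0.0005,0,0,0,-1,0,-0.0003,0.001,0,0,0,-1,0,-0.0003,0.001,0,0,0]'

```text
clock: 10.78
eef_pos: [549.4, -103.2, 180.6]
eef_rot: [2.88, 0.003, 1.466]
ft_force: [-0.5, -0.1, -1.8]
opening: 0.129
finger_force: 60.8
```

arm_command --series '[-1,0,-0.0002,0.0005,0,0,0,-1,0,-0.0003,0.001,0,0,0,-1,0,-0.0003,0.001,0,0,0]'

```text
clock: 11.15
eef_pos: [549.5, -103.2, 180.1]
eef_rot: [2.879, 0.003, 1.466]
ft_force: [-1.0, -0.3, 2.0]
opening: 0.13
finger_force: 61.4
```

```bash
python3 lid.py 4.8 -0.1 -3.2 12; python3 lid.py 1 -0.1 -3.4 12 | tail -1;python3 lid.py -2 -0.1 -3.4 12 | tail -1
```

```text
lip/far [past edge, across, above seat]
 [[  5.1  -0.2  -4.3]
 [129.7  -0.1  29.1]]
tcp [ 551.3 -103.4  178.3   84.    12. ]
[0.     0.0012 0.0023] [3.0334 0.1848 0.0352]
[ 0.     -0.0025  0.0015] [3.0334 0.1848 0.0352]
[ 0.     -0.0054  0.0007] [3.0334 0.1848 0.0352]
```

arm_command --series '[-1,0,0.0003,-0.0006,0,0,0,-1,0,0.0006,0.0005,1.5,0,0,-1,0,0.0012,0.0018,3,0,0,-1,0,-0.0005,0.0014,3,0,0,-1,0,-0.0025,0.001,3,0,0,-1,0,-0.0025,0.001,3,0,0]'

```text
clock: 11.9
eef_pos: [546.9, -102.9, 177.7]
eef_rot: [2.932, 0.003, 1.466]
ft_force: [-0.3, -0.1, -1.7]
opening: 0.127
finger_force: 60.8
```

```bash
python3 lid.py -2 -0.1 -3.6 12
```

```text
lip/far [past edge, across, above seat]
 [[  0.3  -0.1  -3.7]
 [126.5  -0.1  23. ]]
tcp [ 544.6 -102.7  177.9   84.    12. ]
[-0.0001 -0.0022 -0.0006] [-0.0158  0.1734  0.0205]
```

arm_command --series '[-1,0,-0.001,-0.0002,0,0,0,-1,0,-0.002,-0.0004,0,0,0,-1,0,-0.002,-0.0004,0,0,0]'

```text
clock: 12.28
eef_pos: [545.1, -102.7, 178.0]
eef_rot: [2.932, 0.003, 1.466]
ft_force: [-0.4, 0.2, -2.2]
opening: 0.13
finger_force: 60.8
```

arm_command --series '[-1,0,-0.001,-0.0002,0,0,0,-1,0,-0.002,-0.0004,0,0,0,-1,0,-0.002,-0.0004,0,0,0]'

```text
clock: 12.65
eef_pos: [543.1, -102.5, 177.9]
eef_rot: [2.932, 0.003, 1.466]
ft_force: [-0.1, -0.2, -1.6]
opening: 0.129
finger_force: 60.8
```

```bash
python3 lid.py
```

```text
lip/far [past edge, across, above seat]
 [[ -3.5  -0.2  -3.6]
 [122.7  -0.1  23.3]]
```

arm_command --series '[-1,0,-0.001,-0.0002,0,0,0,-1,0,-0.002,-0.0004,0,0,0,-1,0,-0.002,-0.0004,0,0,0]'

```text
clock: 13.02
eef_pos: [541.0, -102.3, 177.8]
eef_rot: [2.932, 0.003, 1.466]
ft_force: [-0.6, 1.5, -1.9]
opening: 0.127
finger_force: 60.8
```

arm_command --series '[-1,0,-0.0007,-0.0001,0,0,0,-1,0,-0.0015,-0.0003,0,0,0,-1,0,-0.0015,-0.0003,0,0,0]'

```text
clock: 13.4
eef_pos: [539.9, -102.2, 178.0]
eef_rot: [2.931, 0.003, 1.466]
ft_force: [3.0, 0.3, -2.2]
opening: 0.129
finger_force: 60.5
```

```bash
python3 lid.py
```

```text
lip/far [past edge, across, above seat]
 [[ -6.6  -0.2  -3.5]
 [119.5  -0.1  23.5]]
```

```bash
python3 lid.py -6.6 -0.2 -3.7 9|tail -1; python3 lid.py -7.3 -0.2 -3.8 8.5 |tail -1
```

```text
[-0.0001  0.0012  0.0036] [3.0723 0.1785 0.0183]
[-0.0001  0.0007  0.0042] [3.5723 0.1786 0.0175]
```

arm_command --series '[-1,0,0.0007,0.0012,1,0,0,-1,0,0.001,0.0024,2,0,0,-1,0,0.0012,0.0036,3,0,0,-1,0,0.0012,0.0036,3,0,0,-1,0,0.0007,0.0042,3.5,0,0,-1,0,0.0007,0.0042,3.5,0,0]'

```text
clock: 14.15
eef_pos: [541.6, -102.4, 174.2]
eef_rot: [2.992, 0.003, 1.466]
ft_force: [3.0, -0.4, -1.8]
opening: 0.125
finger_force: 60.7
```

```bash
python3 lid.py -7.8 -0.2 -3.8 7.5; python3 -c "
from rig import manip; print(manip.state()['torque'])"
```

```text
lip/far [past edge, across, above seat]
 [[ -7.1  -0.2  -3.8]
 [120.5  -0.2  15.4]]
tcp [ 541.5 -102.5  173.    84.     7.5]
[-0.0001 -0.0002  0.0011] [1.0767 0.1843 0.0112]
[-0.03215231 -0.43781317  0.03988727]
```

arm_command --series '[-1,0,0,0.0006,0.6,0,0,-1,0,-0.0002,0.0011,1.1,0,0,-1,0,-0.0002,0.0011,1.1,0,0]'

```text
clock: 14.52
eef_pos: [541.9, -102.4, 173.5]
eef_rot: [3.01, 0.003, 1.466]
ft_force: [4.4, 0.4, -0.5]
opening: 0.127
finger_force: 61.0
```

```bash
python3 lid.py -8.0 -0.2 -3.8 6.5; python3 -c "
from rig import manip; print(manip.state()['torque'])"
```

```text
lip/far [past edge, across, above seat]
 [[ -7.4  -0.2  -3.4]
 [120.5  -0.2  13.5]]
tcp [ 541.9 -102.5  172.    84.     6.5]
[-0.0001 -0.0002  0.0015] [1.0179 0.1853 0.009 ]
[ 0.00406093 -0.97001325  0.08112841]
```

arm_command --series '[-0.8,0,0,0,0,0,0,-0.6,0,0,0,0,0,0,-0.4,0,0,0,0,0,0,-0.4,0,0,0,0,0,0,-0.4,0,0,-0.02,0,0,0,-0.4,0,0,-0.05,0,0,0,-0.4,0,0,-0.09,0,0,0,-1,0,0,-0.13,0,0,0,-1,0,0,-0.13,0,0,0]'

```text
clock: 15.65
eef_pos: [526.0, -100.7, 308.3]
eef_rot: [3.003, 0.006, 1.466]
ft_force: [0.8, 0.7, -0.4]
opening: -0.0
finger_force: 0.0
```

```bash
python3 - <<'E'
from h import *
s=grab("scene",3)["frame"];t=grab("top",3)["frame"]
z=lambda i,x,y:cv2.resize(i[y:y+100,x:x+66,::-1],(400,600),interpolation=cv2.INTER_CUBIC)
cv2.imwrite("pics/r1.png",np.hstack([z(s,130,75),z(t,327,155)]))
from lid import *
# press point: rib+43 along u on slab top
P=E0+(0.6+60-5+43)*u-0.2*v; print("press xy",P)
for z in (185,165,155): print(z,*delta([P[0],P[1],z,84,0]))
E
```

```text
press xy [ 587.438766 -107.305562  144.      ]
185 [-0.00033539  0.04895882  0.12215953] [ 7.24380045e+00  1.43788440e-01 -5.94799719e-03]
165 [-0.00028547  0.04643699  0.14199984] [ 7.24380045e+00  1.43788440e-01 -5.94799719e-03]
155 [-0.0002605   0.04517607  0.15191999] [ 7.24380045e+00  1.43788440e-01 -5.94799719e-03]
```

View pics/r1.png

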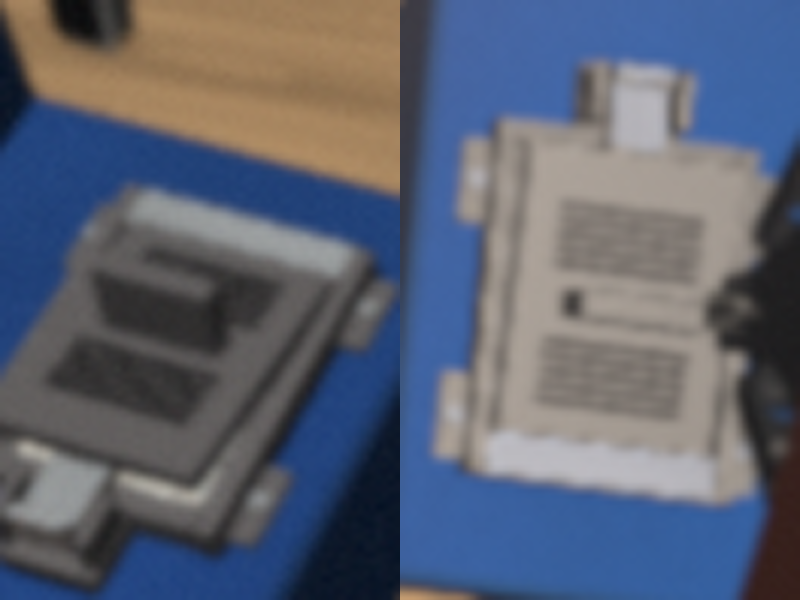

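The lid rests tilted on the catch slope. The lip is under the ledge at (600,445) in the top crop and the side gaps are even. Next I'll press the far edge with shut fingers.

arm_command --series '[-1,0,0.053,0.06,7.2,0,0,-1,0,0.05,0.11,7.2,0,0,-1,0,0.049,0.122,7.2,0,0,-1,0,0.049,0.122,7.2,0,0]'

```text
clock: 16.45
eef_pos: [587.5, -107.0, 186.0]
eef_rot: [3.141, 0.003, 1.466]
ft_force: [-0.1, 0.7, 1.1]
opening: 0.0
finger_force: 0.0
```

arm_command --series '[-1,0,0,0.005,0,0,0,-1,0,0,0.01,0,0,0,-1,0,0,0.01,0,0,0]'

```text
clock: 16.82
eef_pos: [588.5, -107.3, 177.9]
eef_rot: [3.137, 0.003, 1.466]
ft_force: [-0.2, 0.1, 0.1]
opening: -0.0
finger_force: 0.0
```

arm_command --series '[-1,0,0,0.0015,0,0,0,-1,0,0,0.003,0,0,0,-1,0,0,0.003,0,0,0]'

```text
clock: 17.2
eef_pos: [588.5, -107.3, 174.1]
eef_rot: [3.138, 0.003, 1.466]
ft_force: [0.3, -0.2, 0.4]
opening: -0.001
finger_force: 0.1
```

arm_command --series '[-1,0,0,0.0015,0,0,0,-1,0,0,0.003,0,0,0,-1,0,0,0.003,0,0,0]'

```text
clock: 17.58
eef_pos: [588.8, -107.4, 171.3]
eef_rot: [3.137, 0.003, 1.466]
ft_force: [1.0, 0.8, 3.5]
opening: -0.004
finger_force: 1.1
```

arm_command --series '[-1,0,0,0.001,0,0,0,-1,0,0,0.002,0,0,0,-1,0,0,0.002,0,0,0]'

```text
clock: 17.95
eef_pos: [587.9, -107.2, 168.1]
eef_rot: [3.14, 0.003, 1.466]
ft_force: [0.1, -0.7, 0.6]
opening: -0.003
finger_force: 0.2
```

arm_command --series '[-1,0,0,0.001,0,0,0,-1,0,0,0.002,0,0,0,-1,0,0,0.002,0,0,0]'

```text
clock: 18.32
eef_pos: [588.2, -107.3, 166.6]
eef_rot: [3.139, 0.003, 1.466]
ft_force: [0.5, 0.9, -0.2]
opening: -0.001
finger_force: 0.0
```

arm_command --series '[-1,0,0,0.001,0,0,0,-1,0,0,0.002,0,0,0,-1,0,0,0.002,0,0,0]'

```text
clock: 18.7
eef_pos: [588.5, -107.3, 164.9]
eef_rot: [3.138, 0.003, 1.466]
ft_force: [-0.3, -0.8, -0.9]
opening: -0.003
finger_force: 0.0
```

arm_command --series '[-1,0,0,0.001,0,0,0,-1,0,0,0.002,0,0,0,-1,0,0,0.002,0,0,0]'

```text
clock: 19.08
eef_pos: [588.4, -107.3, 162.9]
eef_rot: [3.138, 0.003, 1.466]
ft_force: [0.3, 0.6, 0.2]
opening: -0.0
finger_force: 0.0
```

arm_command --series '[-1,0,0,0.001,0,0,0,-1,0,0,0.002,0,0,0,-1,0,0,0.002,0,0,0]'

```text
clock: 19.45
eef_pos: [588.4, -107.3, 160.8]
eef_rot: [3.138, 0.003, 1.466]
ft_force: [-0.1, -0.8, 0.6]
opening: -0.003
finger_force: 0.0
```

arm_command --series '[-1,0,0,0.001,0,0,0,-1,0,0,0.0015,0,0,0,-1,0,0,0.0015,0,0,0]'

```text
clock: 19.82
eef_pos: [588.5, -107.3, 159.4]
eef_rot: [3.138, 0.003, 1.466]
ft_force: [0.2, 0.3, -0.2]
opening: 0.0
finger_force: 0.0
```

arm_command --series '[-1,0,0,0.001,0,0,0,-1,0,0,0.0015,0,0,0,-1,0,0,0.0015,0,0,0]'

```text
clock: 20.2
eef_pos: [588.5, -107.3, 158.2]
eef_rot: [3.138, 0.003, 1.466]
ft_force: [-0.6, -0.5, 0.7]
opening: 0.001
finger_force: 0.8
```

arm_command --series '[-1,0,0,0.0007,0,0,0,-1,0,0,0.0012,0,0,0,-1,0,0,0.0012,0,0,0]'

```text
clock: 20.58
eef_pos: [588.5, -107.4, 158.1]
eef_rot: [3.138, 0.003, 1.466]
ft_force: [-4.4, 0.4, 7.1]
opening: 0.001
finger_force: 3.4
```

arm_command --series '[-1,0,0,0.0004,0,0,0,-1,0,0,0.0008,0,0,0,-1,0,0,0.0008,0,0,0]'

```text
clock: 20.95
eef_pos: [588.6, -107.4, 158.1]
eef_rot: [3.138, 0.003, 1.466]
ft_force: [-6.2, 1.6, 10.0]
opening: 0.0
finger_force: 4.9
```

arm_command --series '[-1,0,0,-0.01,0,0,0,-1,0,-0.01,-0.06,0,0,0,-1,0,-0.06,-0.12,0,0,0,-1,0,-0.12,-0.15,0,0,0,-1,0,-0.15,-0.17,0,0,0,-1,0,-0.15,-0.17,0,0,0]'

```text
clock: 21.7
eef_pos: [438.4, -91.2, 329.8]
eef_rot: [3.129, 0.006, 1.465]
ft_force: [0.5, 0.4, 0.1]
opening: -0.001
finger_force: 0.0
```

```bash
python3 - <<'E'
from h import *
s=grab("scene",3)["frame"];t=grab("top",3)["frame"]
z=lambda i,x,y:cv2.resize(i[y:y+100,x:x+66,::-1],(400,600),interpolation=cv2.INTER_CUBIC)
cv2.imwrite("pics/r2.png",np.hstack([z(s,130,75),z(t,327,155)]))
E
```

```text
(no output)
```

View pics/r2.png

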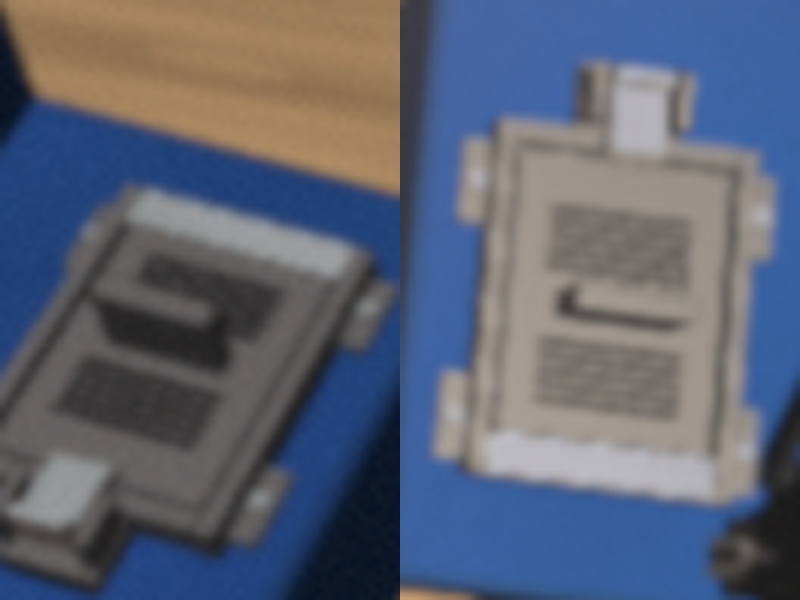

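The lid lies flush all round. The catch nose is out over its far edge, at (640,140) in the top crop and (85,490) in the scene crop, and the arm is clear. Handing in.

```bash
python3 -c "
from rig import workorder; print(workorder.finish_job())"
```

```text
the job is handed in; nothing more can be done
None
```

The lid is back in the filter frame, lying flush with the catch out over its far edge in the last pictures; I handed the job in at about 22 s, and no verdict was returned.

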